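# Isolate the marking laser and steer its pilot spot onto the target

## Task

First swing the isolator handle on the grey box fully round to off, so that the padlock hole in its end lines up with the hole in the hasp bracket. Then turn the two tommy-bar adjusters of the mirror mount until the red pilot spot lies wholly inside the small ring round the cross of the target plate. Work gently: do not touch the mirror itself, do not strain the laser, and leave the loose things round it where they are.

Things in the scene. Friction and masses are not known exactly. Their poses are not given: they have to be found in the camera images.
- laser_rig: Bench marking laser, fixed, one machine. Origin: 3 mm above the bench (on the towel), below the mirror's middle; x = from mirror to laser tube (away from the robot), y = left, z up; 'laser axes' below are these, in mm. Grey base 410 x 390 (x -205..205, y -220..170), top at z 18. The tube (axis z 240, on a column at x 130) shines to -x onto the mirror. Its pilot light has its own battery and stays lit.
- handle_grip (a point): Upright thumb grip on the isolator handle: black block 12 mm (along the lever) x 16 (across), 36 mm from the handle's axis; this point is 8 mm below its top, at z 109; the lever beside it tops out at z 103. Push the grip sideways with a closed fingertip or pinch it. It stands on a grey box, 86 x 86 mm, top at z 75, middle at (-80, -170) in laser axes.
- isolator_handle (a joint): Angle of the handle about the upright axis at (-80, -170) of the laser axes. 0 = on, lever pointing to the laser's -x (to the robot); starts at 0 to 0.3. It swings counter-clockwise seen from above, the lever's end moving to the laser's -y (right), to a firm stop at 1.571 = off. Friction about 3.5 N at the grip; it stays where it is left.
- handle_hole (a point): Centre of the 9 mm padlock hole in the steel tab at the end of the isolator handle, 58 mm from the handle's axis, at z 82 mm.
- hasp_hole (a point): Centre of the 9 mm hole in the fixed hasp bracket on the right (-y) side of the isolator box; with the handle at its stop the handle's hole stands right over it.
- elevation_hub (a point): Elevation screw: on its axis, at the middle of its tommy bar, laser axes (-73, 0, 277). The axis points up and toward the robot, (-0.5, 0, 0.866), 30 deg off vertical. It stands on a plate (y -86..86) across the mirror's back, part of the yoke that the azimuth spindle turns; its face is 36 mm below the bar's middle. Head 23 mm thick, ends 15 mm above the bar's middle; neck 16 mm thick.
- elevation_screw (a joint): Angle of the elevation screw, positive = clockwise seen from outside. Its bar is a rod 8 mm thick, 64 mm long, with a 13 mm ball at each end; at 0 it lies along the laser's y. Range -5..5, starts at -0.6..0.6. Friction about 3 N at the bar's end; stays where left. Each radian clockwise moves the spot about 8.4 mm to the laser's +x.
- azimuth_hub (a point): Azimuth spindle, upright, left of the mirror: on its axis, at the middle of its tommy bar, laser axes (-41, 113, 285). Head and bar as on the elevation screw; the housing's brass bush ends 40 mm below the bar's middle (z 245), the bar turns level.
- azimuth_spindle (a joint): Angle of the azimuth spindle, positive = clockwise seen from above; at 0 its bar lies along the laser's y. Range -5..5, starts at -0.35..0.35. Friction about 3 N at the bar's end; stays where left. Each radian clockwise turns the mirror's yoke 0.0435 rad and so moves the spot about 5.5 mm to the laser's -y.
- spot (a point): Centre of the red pilot spot, a 7 mm round light thrown by the mirror onto the seat on the base plate, before and below the mirror (at about (-127, 0, 20) in laser axes at the start). It moves only when the adjusters are turned.
- target_cross (a point): Centre of the cross on the target plate: aluminium, 44 x 80 x 1.2 mm, fixed flat on the seat, with an engraved cross, a small ring of 16 mm and a larger of 32 mm diameter. It lies in either of two places, far left or near right of the spot's start (about 25 mm in the laser's x, 9 in y); a blank plate of the same size with two rivet holes lies in the other.
- mirror_plate: The tilting mirror, a plate 96 x 132 x 8 mm with the glass on its underside, hung between the two cheeks of the yoke under the bridge plate. Origin: middle of the glass, laser axes (0, 0, 240). Must not be touched.
- grease_pot: Bystander: loose red pot with a white lid, 49 mm wide, 41 mm tall, right of the laser. Origin: middle of its underside.
- tape_roll: Bystander: loose black tape roll, 62 mm wide, 19 mm tall, right of the laser. Origin: middle of its underside.
- seal_carton: Bystander: loose small white carton 42 x 50 x 40 mm, standing on the left front corner of the laser's base. Origin: middle of its underside.

How it is judged:
On the way, in this order (a step that is already met when the one before it is completed fails the run):
1. the isolator handle is off, its padlock hole over the hasp's hole (horizontal distance between handle_hole and hasp_hole below 0.004 m), for 0.2 s.
2. the pilot spot lies inside the small ring of the target (horizontal distance between spot and target_cross below 0.0045 m), for 0.2 s.
At the end, for the whole second after the job is handed in: The hole in the isolator handle stands over the hasp's hole within 4 mm, the centre of the pilot spot lies within 4.5 mm of the target's cross (spot inside the 16 mm ring), and handle and adjusters are at rest (horizontal distance between handle_hole and hasp_hole below 0.004 m and horizontal distance between spot and target_cross below 0.0045 m and velocity of joint isolator_handle between -0.05 and 0.05 rad/s and velocity of joint elevation_screw between -0.05 and 0.05 rad/s and velocity of joint azimuth_spindle between -0.05 and 0.05 rad/s); the robot touches nothing.
It fails at once if the mirror plate is touched (contact force between the arm and mirror_plate above 1 N).
It fails at once if the mirror plate is touched by the fingers (contact force between the fingers and mirror_plate above 1 N).
It fails at once if the laser or one of its parts is strained by more than 60 N (contact force between any of the arm, the fingers and laser_rig above 60 N).
It fails at once if a bystander is moved by more than 20 mm (distance of any of grease_pot, tape_roll, seal_carton from where it was at the start of the episode above 0.02 m).
It also fails if it takes over 58 s, if anything falls off the work surface, if the arm or the gripper's body presses on something with over 40 N, if the wrist force passes 120 N, or if a joint passes its speed limit or range.

## Robot

A 6-joint arm with a two-finger parallel gripper is mounted at the origin on a cart in front of the work surface, level with it; the furniture and walls round the work are solid. World frame = base frame: x ahead of the robot, y to its left, z up, the work surface at z = 0. Lengths are in m, angles in rad, forces in N, time in s.
With the tool pointing down it reaches from about 0.225 to 0.875 m from the base axis. Payload 3.4 kg.
Tool frame: the origin (TCP) lies between the finger pads; the fingertips stand 19 mm ahead of it and the grasp point (between the pads) is the TCP; z points along the fingers, y is the line along which they close (so a half turn about z gives the same grasp; the last joint's range is limited). The gripper opens to 85 mm and grips with 20 to 120 N. Pads are 22 mm wide; open, the fingers measure 114 mm over their backs; the gripper's body (76 mm by 85 mm) begins 54 mm behind the grasp point. The pads swing forward as they close: fully open they stand 13 mm farther back than shut.
Start: joints at [-1.221, 0.276, 1.505, -0, 1.361, -0.121], TCP at [0.261, -0.512, 0.25] pointing down, gripper open.
Joint ranges: [-2.89, 2.89], [-0.75, 2.08], [0.22, 2.7], [-1.18, 4.32], [0.11, 2.71], [-2.7, 2.7]. Speed limits (rad/s): [2.57, 2.57, 3.14, 3.14, 3.14, 3.14].

## Interface

Orientations are given as a unit quaternion [w, x, y, z].
In Python, from rig import get_state, imaging, ticket gives the robot as it stands. The module is installed in compiled form; this text tells all that it offers.
- The arm moves only by the shell command python3 -m inch 'ROWS' [FORCE]. ROWS is JSON, a list of rows, each an object with "claw": the opening, from -1 (shut) to 1 (fully open); "travel": the shift along the world's x, y, z in units of 200 mm (1.0 is 200 mm), a list of three; "turn": the turn about the world's z in units of 180 degrees (1.0 is 180 degrees). A call has 1 to 5 rows; each row is the pose to reach, as a shift and turn from the pose commanded when the call began, turning the shorter way round; what a row does not reach only later rows make up. A row lasts 1/10 s, in which the tool goes at most 50 mm and 8.59 degrees, less where a joint would pass 70% of its speed; a pose out of reach is approached as far as the arm can. A call with a number of a shift or a turn outside -1 to 1 is refused whole. A call with a gripper value outside its range is refused whole. The fingers move at their own pace and stop on an object; FORCE is the grip in N (left out, the last holds). Time passes only in rows, so rows that repeat a pose let the fingers close. It gives the time, the measured TCP pose, the force, the opening and the grip force at its end, in the units of the state.
- get_state(): the state, without advancing time (a new reading comes with each control period).
- imaging.get_image(name): name is "scene" or "side" or "wrist"; returns the picture (400x640x3 uint8, red, green, blue); there is no depth.
- imaging.camera_params(name): a dict with "camera_matrix" (3x3 intrinsics, pixels), "k1" (the pictures are not rectified: a ray, as slopes to the right and down, at radius r is drawn at 1 + k1 r^2 times it, then the intrinsics apply), "cam_to_world" (4x4, takes a point from camera to world coordinates); the wrist camera has in their place "T_tool_cam" (4x4, takes a point from camera to tool coordinates, whose origin is the TCP and whose axes are the flange's). Camera axes: x right, y down, z forward; pixel columns grow to the right and rows downward; lengths in m; the calibration is good to about 2 mm. A picture is of the moment at which its call begins: read the wrist's pose just before it. camera_params takes no time and is no camera call.
- ticket.sign_off(): hands the job in; it is judged then, once.
The state is a dict: "clock": time; "qpos": joint angles; "qd": joint speeds; "effort": joint torques, N m; "position": TCP position; "ee_rot": TCP orientation; "contact_force": force on the tool from outside, world axes, zero at the start; "moment": the same for the moment, N m; "width": finger opening in m; "gripper_force": force on a finger pad.
Only numpy, scipy, OpenCV 4.12 (cv2) and the standard library are available. Lean on these libraries where they do the work, as an engineer would, in place of code of your own. Each camera call takes 0.05 s, during which the arm holds its last target. There are 200 camera calls.

## Working session

There is one attempt and no reset: what is moved stays moved. The work goes in short steps, Python scripts to look and compute and a shell command to move; the robot and the scene stay as the last step left them, time stands still between calls to the robot, and variables do not carry over. Pictures are saved under pics/ and viewed, at most 10 in all, crops included, and the job is handed in when it is done.

```bash
mkdir -p pics; cat > h.py <<'E'
import numpy as np, cv2, json
from rig import get_state, imaging, ticket
from scipy.spatial.transform import Rotation as R
def Tcam(n,s=None):
    p=imaging.camera_params(n)
    if n!='wrist': return p,np.array(p['cam_to_world'])
    s=s or get_state(); q=s['ee_rot']; T=np.eye(4); T[:3,:3]=R.from_quat([q[1],q[2],q[3],q[0]]).as_matrix(); T[:3,3]=s['position']
    return p,T@np.array(p['T_tool_cam'])
def grab(n,f):
    s=get_state(); im=imaging.get_image(n); cv2.imwrite(f'pics/{f}.png',im[:,:,::-1]); p,T=Tcam(n,s); np.savez(f'pics/{f}.npz',K=p['camera_matrix'],k1=p['k1'],T=T); return im
def load(f): d=np.load(f'pics/{f}.npz'); return d['K'],float(d['k1']),d['T']
def ray(f,uv):
    K,k1,T=load(f); x,y=(uv[0]-K[0,2])/K[0,0],(uv[1]-K[1,2])/K[1,1]
    a,b=x,y
    for _ in range(30): g=1+k1*(a*a+b*b); a,b=x/g,y/g
    return T[:3,3],T[:3,:3]@np.array([a,b,1])
def atz(f,uv,z): o,d=ray(f,uv); return o+d*(z-o[2])/d[2]
def proj(f,P):
    K,k1,T=load(f); P=np.atleast_2d(P); c=(P-T[:3,3])@T[:3,:3]; a=c[:,:2]/c[:,2:]; g=1+k1*(a**2).sum(1,keepdims=True)
    return a*g*[K[0,0],K[1,1]]+[K[0,2],K[1,2]]
E
python3 - <<'E'
from h import *
for n in ['scene','side']:
    grab(n,n+'0'); print(n,load(n+'0'))
print(get_state())
E
```

```text
scene (array([[437.54765949,   0.        , 320.2003232 ],
       [  0.        , 437.54765949, 200.19601601],
       [  0.        ,   0.        ,   1.        ]]), 0.034572742353508545, array([[ 0.44135881, -0.36474807,  0.81985441, -0.29529348],
       [-0.89730478, -0.18634424,  0.40014991, -0.62487137],
       [ 0.00682124, -0.91226897, -0.40953486,  0.63048994],
       [ 0.        ,  0.        ,  0.        ,  1.        ]]))
side (array([[404.93578322,   0.        , 316.21818874],
       [  0.        , 404.93578322, 197.32457581],
       [  0.        ,   0.        ,   1.        ]]), -0.03566374950532511, array([[-0.82825945, -0.37160848,  0.41939649,  0.15579169],
       [-0.56007898,  0.5259723 , -0.64005053,  0.43285601],
       [ 0.01725727, -0.76502306, -0.64377163,  0.81289576],
       [ 0.        ,  0.        ,  0.        ,  1.        ]]))
{'clock': 0.1, 'qpos': array([-1.22099141e+00,  2.76536488e-01,  1.50598383e+00,  1.91313904e-05,
        1.36068546e+00, -1.20961914e-01]), 'qd': array([ 3.54695437e-04, -6.52128141e-04, -1.50341463e-03,  5.79330424e-05,
       -1.31696793e-04, -6.92097234e-04]), 'effort': array([ 1.45559312e-03, -4.17699015e+01, -2.46404994e+01, -1.48099020e-04,
        5.74033853e-03,  1.47843713e-05]), 'position': array([ 0.26067755, -0.51204232,  0.24953252]), 'ee_rot': array([-8.02354514e-04,  9.72425145e-01,  2.33213821e-01, -8.27940901e-05]), 'contact_force': array([ 0.03308019,  1.24459204, -0.4253677 ]), 'moment': array([0.03606824, 0.01624534, 0.04742424]), 'gripper_force': 0.0, 'width': 0.08532109004505936}
```

View pics/scene0.png

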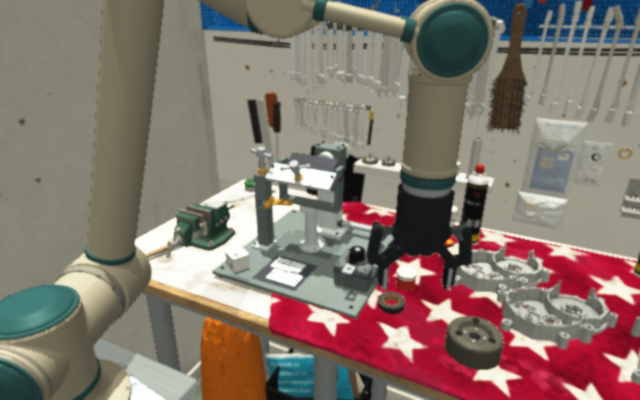

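View pics/side0.png

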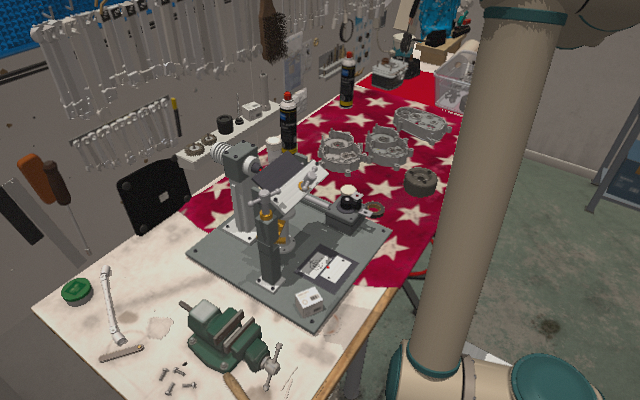

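```bash
python3 - <<'E'
import cv2
a=cv2.imread('pics/scene0.png')[130:320,205:405]; b=cv2.imread('pics/side0.png')[130:335,180:400]
a=cv2.resize(a,(584,555),interpolation=cv2.INTER_CUBIC) if 0 else cv2.resize(a,None,fx=3,fy=3,interpolation=cv2.INTER_CUBIC)
cv2.imwrite('pics/c1.png',a)
cv2.imwrite('pics/c2.png',cv2.resize(b,None,fx=2.9,fy=2.9,interpolation=cv2.INTER_CUBIC))
E
```

```text
(no output)
```

View pics/c1.png

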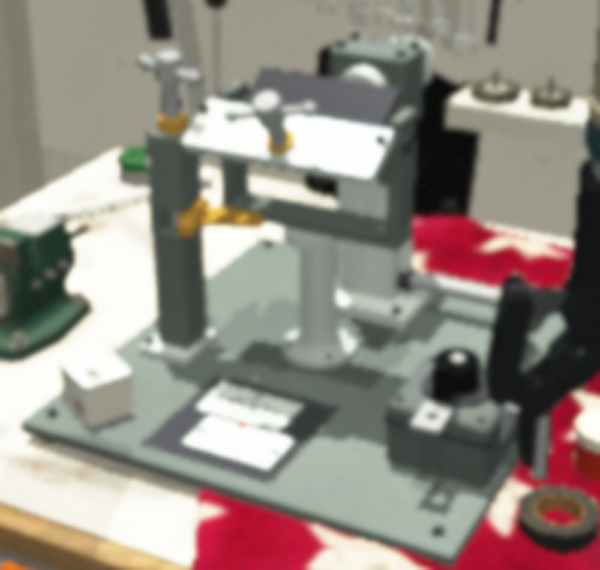

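View pics/c2.png

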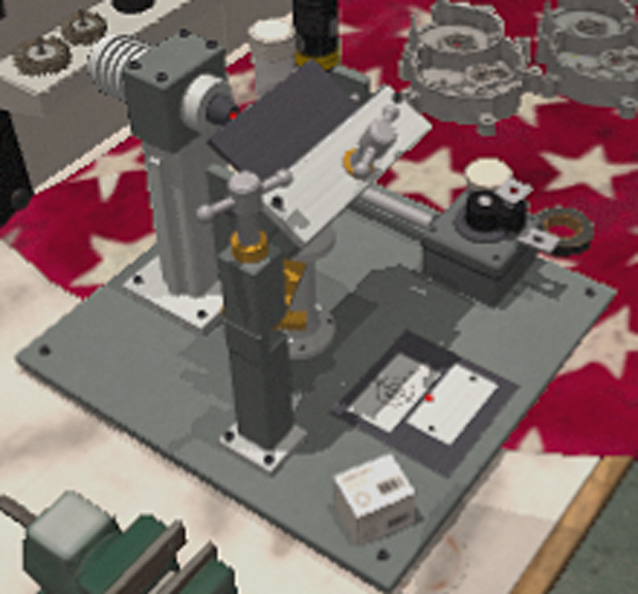

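```bash
cat > fit.py <<'E'
from h import *
from scipy.optimize import least_squares
S=lambda u,v:(u/3+205,v/3+130); D=lambda u,v:(u/2.9+180,v/2.9+130)
obs=[('side0',D(390,580),(-205,170,18)),('side0',D(17,357),(205,170,18)),('side0',D(614,290),(-205,-220,18)),('side0',D(245,194),(-41,113,285)),
('scene0',S(25,427),(-205,170,18)),('scene0',S(447,556),(-205,-220,18)),('scene0',S(168,67),(-41,113,285)),('scene0',S(270,108),(-73,0,277)),('side0',D(428,398),(-127,0,20)),('scene0',S(243,424),(-127,0,20))]
def L2W(p,P): 
    c,s=np.cos(p[2]),np.sin(p[2]); P=np.atleast_2d(P)/1000.
    return np.c_[p[0]+c*P[:,0]-s*P[:,1],p[1]+s*P[:,0]+c*P[:,1],P[:,2]+.003]
f=lambda p:np.concatenate([proj(n,L2W(p,P))[0]-uv for n,uv,P in obs])
p=least_squares(f,[.6,-.1,0],loss='soft_l1').x
if __name__=='__main__':
    print(p); print(f(p).reshape(-1,2).round(1))
    for n,P in dict(grip0=(-116,-170,109),box=(-80,-170,75),hasp=(-80,-228,82),elev=(-73,0,277),az=(-41,113,285)).items(): print(n,L2W(p,P)[0].round(4))
    m=lambda t:L2W(p,(-80-36*np.cos(t),-170-36*np.sin(t),117))
    for t in [0,.15,.3]: print(t,proj('side0',m(t)),proj('scene0',m(t)))
    for uv in [D(490,200)]: print('grip side',uv)
    # bar ends
    for nm,n,a in [('azA','side0',D(205,212)),('azB','side0',D(285,177)),('azA','scene0',S(143,58)),('azB','scene0',S(193,75)),('spot','side0',D(428,398)),('plate','side0',D(398,390)),('plate','scene0',S(250,405))]:
        z=.288 if nm[0]=='a' else .0232
        w=atz(n,a,z); c,s=np.cos(p[2]),np.sin(p[2]); d=w[:2]-p[:2]; print(nm,n,(1000*np.array([c*d[0]+s*d[1],-s*d[0]+c*d[1]])).round(1))
E
python3 fit.py
```

```text
[ 0.62386837 -0.14385979  0.00074719]
[[ 0.1  2. ]
 [-1.2 -1.4]
 [ 1.3 -0.9]
 [ 0.5 -0.1]
 [-2.5 -2.3]
 [ 2.2  0.1]
 [ 0.2  0.6]
 [-0.5  0.8]
 [-0.7 -0.9]
 [-0.4 -0.6]]
grip0 [ 0.508  -0.3139  0.112 ]
box [ 0.544  -0.3139  0.078 ]
hasp [ 0.544  -0.3719  0.085 ]
elev [ 0.5509 -0.1439  0.28  ]
az [ 0.5828 -0.0309  0.288 ]
0 [[359.49660901 199.74236788]] [[352.00375107 250.84660347]]
0.15 [[360.35724315 198.61212472]] [[354.27725982 251.31878719]]
0.3 [[360.92776912 197.40200245]] [[356.64135136 251.61693473]]
grip side (348.9655172413793, 198.9655172413793)
azA side0 [-30.3 144.2]
azB side0 [-51.4  83.2]
azA scene0 [-26.3 148.6]
azB scene0 [-45.8  86.2]
spot side0 [-130.1    1.6]
plate side0 [-103.7    9. ]
plate scene0 [-101.5    7. ]
```

The target (cross and rings) is the far-left plate near (-102, 8); the blank with rivet holes is near right. The spot is at pixel (327,267) in the side view and the azimuth bar is at about +0.33. The pose fit agrees to about 2 px. Next I look at the handle from close by.

```bash
python3 -m inch '[{"claw":-1,"travel":[0.2,0.2,0.2],"turn":0},{"claw":-1,"travel":[0.4,0.35,0.35],"turn":0},{"claw":-1,"travel":[0.6,0.5,0.4],"turn":-0.02},{"claw":-1,"travel":[0.8,0.7,0.4],"turn":-0.06},{"claw":-1,"travel":[0.9,0.8,0.4],"turn":-0.1}]' 25
python3 -m inch '[{"claw":-1,"travel":[0,0,0],"turn":-0.05},{"claw":-1,"travel":[0,0,0],"turn":-0.05}]'
python3 - <<'E'
from h import *
from fit import p,L2W
im=grab('wrist','w1'); grab('side','s1')
print(get_state()['position'],load('w1')[2].round(3))
t=np.arange(0,1.6,.3)
print(proj('w1',L2W(p,np.c_[-80-36*np.cos(t),-170-36*np.sin(t),0*t+117])).round(0))
print(proj('w1',L2W(p,[(-80,-170,103),(-73,0,277)])).round(0))
E
```

```text
clock: 0.6
position: [0.4343, -0.3589, 0.3304]
ee_rot: [0.001, 0.997, 0.075, 0.0]
contact_force: [0.6, -0.2, 0.4]
width: 0.0122
gripper_force: 0.0
clock: 0.8
position: [0.4338, -0.3587, 0.3294]
ee_rot: [-0.0, 1.0, 0.001, -0.0]
contact_force: [0.3, -0.2, -0.3]
width: -0.0
gripper_force: 0.0
[ 0.43261229 -0.36006914  0.32923721] [[ 0.003 -0.956 -0.293  0.509]
 [-1.    -0.003 -0.002 -0.358]
 [ 0.001  0.293 -0.956  0.453]
 [ 0.     0.     0.     1.   ]]
[[282. 117.]
 [291. 116.]
 [299. 112.]
 [306. 105.]
 [311.  96.]
 [313.  87.]]
[[282.  85.]
 [-38.  48.]]
```

View pics/w1.png

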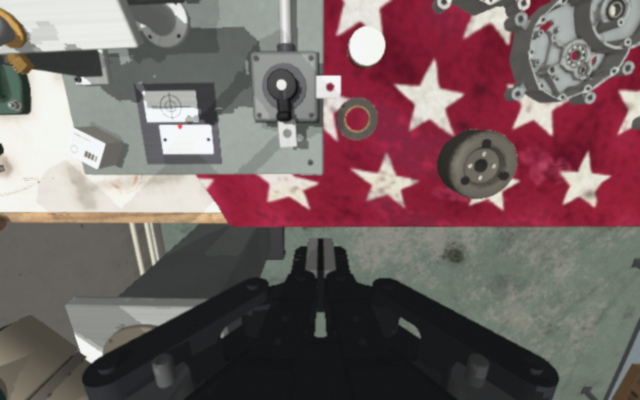

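```bash
python3 - <<'E'
from h import *
im=cv2.imread('pics/w1.png'); a=cv2.resize(im[70:180,130:350],None,fx=3,fy=3,interpolation=3); b=cv2.resize(im[225:300,260:380],None,fx=3,fy=3,interpolation=3)
c=np.zeros((560,660,3),np.uint8); c[:330]=a; c[335:560,:360]=b; cv2.imwrite('pics/c3.png',c)
from fit import p
for n,uv,z in [('axis',(282,86),.106),('tab',(288,133),.085),('hasp',(330,87),.085),('cross',(170,104),.0232),('spot',(180,127),.0232),('tipL',(304,245),.31),('tipR',(337,245),.31),('tip',(320,238),.31)]: print(n,(atz('w1',uv,z)*1000).round(1),((atz('w1',uv,z)[:2]-p[:2])*1000).round(1))
E
```

```text
axis [ 543.4 -313.3  106. ] [ -80.5 -169.5]
tab [ 488.2 -316.5   85. ] [-135.7 -172.6]
hasp [ 544.4 -370.5   85. ] [ -79.4 -226.7]
cross [ 527.3 -134.3   23.2] [-96.5   9.5]
spot [ 493.9 -144.9   23.2] [-129.9   -1. ]
tipL [ 438.4 -349.1  310. ] [-185.5 -205.2]
tipR [ 438.4 -368.   310. ] [-185.4 -224.2]
tip [ 442.8 -358.3  310. ] [-181.1 -214.4]
```

View pics/c3.png

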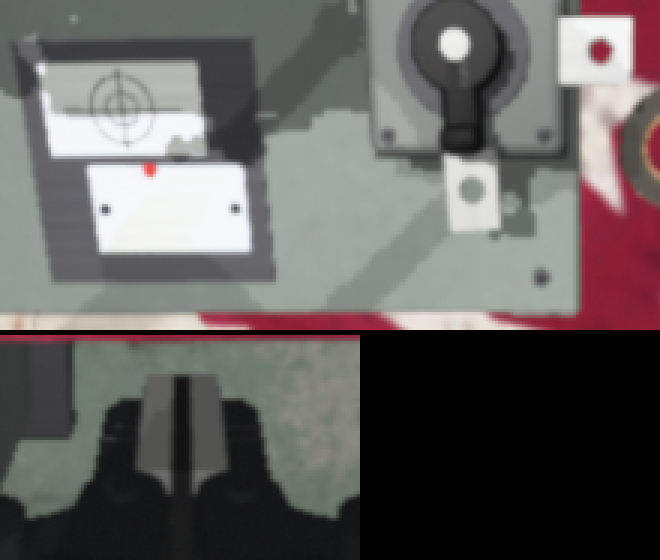

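The crop shows the target cross at pixel (170.7,106) and the spot at (180,127), so far-left is confirmed. The handle is at about +0.1, with its tab at (287,133), and the closed fingertip is about 15 mm across the pads. Next: position left of the grip and descend.

```bash
python3 -m inch '[{"claw":-1,"travel":[0.1,0.1,-0.15],"turn":0},{"claw":-1,"travel":[0.2,0.2,-0.35],"turn":0},{"claw":-1,"travel":[0.3,0.3,-0.5],"turn":0},{"claw":-1,"travel":[0.377,0.355,-0.645],"turn":0},{"claw":-1,"travel":[0.377,0.355,-0.645],"turn":0}]'
python3 -m inch '[{"claw":-1,"travel":[0,0,-0.15],"turn":0},{"claw":-1,"travel":[0,0,-0.25],"turn":0},{"claw":-1,"travel":[0,0,-0.35],"turn":0},{"claw":-1,"travel":[0,0,-0.35],"turn":0}]'
```

```text
clock: 1.4
position: [0.5067, -0.2871, 0.1961]
ee_rot: [-0.003, 1.0, 0.001, -0.004]
contact_force: [0.7, 0.3, -0.8]
width: -0.0
gripper_force: 0.0
clock: 1.8
position: [0.5061, -0.2898, 0.1292]
ee_rot: [-0.001, 1.0, -0.001, -0.002]
contact_force: [-1.3, -0.6, 0.3]
width: -0.0
gripper_force: 0.0
```

```bash
python3 -m inch '[{"claw":-1,"travel":[0,-0.06,0],"turn":0},{"claw":-1,"travel":[-0.004,-0.082,0],"turn":0.03},{"claw":-1,"travel":[-0.004,-0.1,0],"turn":0.07},{"claw":-1,"travel":[-0.003,-0.128,0],"turn":0.11},{"claw":-1,"travel":[0,-0.157,0],"turn":0.15}]'
python3 -m inch '[{"claw":-1,"travel":[0.01,-0.028,0],"turn":0.04},{"claw":-1,"travel":[0.02,-0.055,0],"turn":0.08},{"claw":-1,"travel":[0.036,-0.079,0],"turn":0.12},{"claw":-1,"travel":[0.055,-0.101,0],"turn":0.16},{"claw":-1,"travel":[0.055,-0.101,0],"turn":0.2}]'
python3 -c "
from h import *
grab('wrist','w2')"
```

```text
clock: 2.3
position: [0.5082, -0.3208, 0.1327]
ee_rot: [-0.001, 0.972, 0.235, 0.001]
contact_force: [1.7, 4.4, 0.4]
width: -0.0001
gripper_force: 2.3
clock: 2.8
position: [0.5195, -0.3416, 0.1327]
ee_rot: [0.0, 0.851, 0.524, 0.001]
contact_force: [-0.4, 0.4, 0.2]
width: 0.0
gripper_force: 0.6
```

View pics/w2.png

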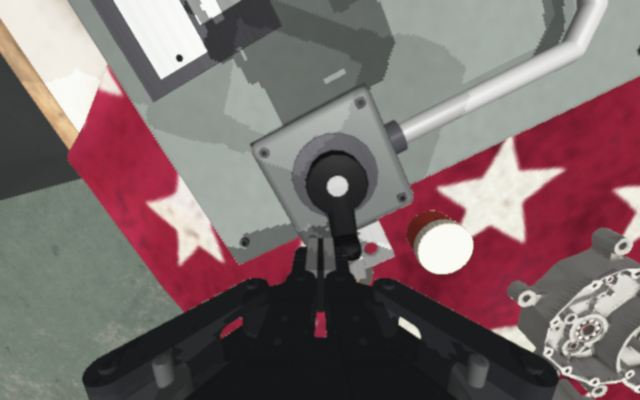

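The finger is pushing the grip as planned: grip at (350,240), hasp hole at (372,248), handle close to 1.2. I continue to the stop.

```bash
python3 -m inch '[{"claw":-1,"travel":[0.02,-0.02,-0.01],"turn":0.04},{"claw":-1,"travel":[0.045,-0.035,-0.015],"turn":0.08},{"claw":-1,"travel":[0.06,-0.04,-0.015],"turn":0.12},{"claw":-1,"travel":[0.07,-0.04,-0.015],"turn":0.15},{"claw":-1,"travel":[0.075,-0.04,-0.015],"turn":0.15}]'
```

```text
clock: 3.35
position: [0.5309, -0.3497, 0.1322]
ee_rot: [-0.001, 0.707, 0.707, -0.002]
contact_force: [-13.1, 3.2, 18.1]
width: 0.0002
gripper_force: 13.9
```

```bash
python3 -m inch '[{"claw":-1,"travel":[0.01,0,0.01],"turn":0},{"claw":-1,"travel":[0.01,0,0.01],"turn":0},{"claw":-1,"travel":[-0.1,0,0.02],"turn":0},{"claw":-1,"travel":[-0.25,0,0.2],"turn":0},{"claw":-1,"travel":[-0.4,0,0.4],"turn":0}]'
python3 - <<'E'
from h import *
im=grab('wrist','w3'); from fit import p,L2W
h=proj('w3',L2W(p,[(-80,-228,82),(-80,-206,117),(-80,-170,103)])); print(h)
x,y=np.clip(h[0].round().astype(int)-60,0,None); cv2.imwrite('pics/c4.png',cv2.resize(im[y:y+150,x:x+200,::-1],None,fx=3,fy=3)); print(x,y)
E
```

```text
clock: 3.85
position: [0.453, -0.3499, 0.2089]
ee_rot: [0.0, 0.708, 0.706, -0.001]
contact_force: [0.2, -1.2, 0.8]
width: -0.0001
gripper_force: 0.0
[[413.90290878 221.21010713]
 [430.24929344 211.7125733 ]
 [428.75347981 165.31132529]]
354 161
```

View pics/c4.png

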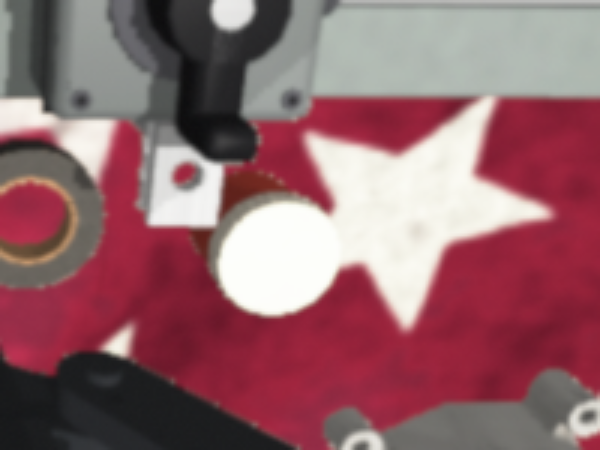

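Handle is at its stop: the tab's hole lies over the hasp's hole, with red cloth showing through at crop (187,175). Now the elevation bar's angle.

```bash
python3 - <<'E'
from h import *
from fit import p,L2W,S,D
n=np.array([-.5,0,.866]); H=L2W(p,(-73,0,277))[0]
for f,uv in [('scene0',S(230,113)),('scene0',S(312,104)),('scene0',S(268,107))]:
    o,d=ray(f,uv); w=o+d*(n@(H-o))/(n@d)-H; print(f,(w*1000).round(1),'e2',1000*(w@[.866,0,.5]),np.arctan2(w@[.866,0,.5],w[1]))
print(get_state()['qpos'].round(3))
for a in np.arange(-.6,3.01,.3):
    e=np.array([0,1,0])*np.cos(a)+np.sin(a)*np.array([.866,0,.5]); t=-np.array([0,1,0])*np.sin(a)+np.cos(a)*np.array([.866,0,.5])
    th=t[:2]/np.hypot(*t[:2]); c=H+.028*e; b=c[:2]-th*.013
    print(a.round(1),'end',c.round(4),'finger',b.round(4),'dirdeg',np.degrees(np.arctan2(th[1],th[0])).round(0))
E
```

```text
scene0 [-8.  30.4 -4.6] e2 -9.199712742464055 -0.2940273691059246
scene0 [ 11.9 -32.3   6.9] e2 13.743873218523172 2.7394499900951756
scene0 [2.9 2.  1.6] e2 3.2908528418132175 1.0297929805709847
[-0.782  0.287  1.573 -0.005  1.272 -0.777]
-0.6 end [ 0.5372 -0.1208  0.2721] finger [ 0.527  -0.1289] dirdeg 38.0
-0.3 end [ 0.5437 -0.1172  0.2759] finger [ 0.5315 -0.1215] dirdeg 20.0
0.0 end [ 0.5509 -0.1159  0.28  ] finger [ 0.5379 -0.1159] dirdeg 0.0
0.3 end [ 0.558  -0.1172  0.2841] finger [ 0.5458 -0.1128] dirdeg -20.0
0.6 end [ 0.5646 -0.1208  0.2879] finger [ 0.5544 -0.1127] dirdeg -38.0
0.9 end [ 0.5699 -0.1265  0.291 ] finger [ 0.5625 -0.1158] dirdeg -56.0
1.2 end [ 0.5735 -0.1338  0.293 ] finger [ 0.5693 -0.1214] dirdeg -71.0
1.5 end [ 0.5751 -0.1419  0.294 ] finger [ 0.5743 -0.129 ] dirdeg -86.0
1.8 end [ 0.5745 -0.1503  0.2936] finger [ 0.5771 -0.1375] dirdeg -101.0
2.1 end [ 0.5718 -0.1581  0.2921] finger [ 0.5777 -0.1465] dirdeg -117.0
2.4 end [ 0.5672 -0.1646  0.2895] finger [ 0.5762 -0.1551] dirdeg -133.0
2.7 end [ 0.5612 -0.1692  0.286 ] finger [ 0.5726 -0.163 ] dirdeg -151.0
3.0 end [ 0.5543 -0.1716  0.282 ] finger [ 0.5671 -0.1695] dirdeg -171.0
```

Bar starts at about -0.35 and needs about +3.2 rad clockwise. I push its left end round with the closed fingertip, turning along. First to a standoff above.

```bash
python3 -m inch '[{"claw":-1,"travel":[0,0.05,0.24],"turn":0},{"claw":-1,"travel":[0.05,0.15,0.45],"turn":0.03},{"claw":-1,"travel":[0.1,0.3,0.6],"turn":0.05},{"claw":-1,"travel":[0.15,0.5,0.6],"turn":0.1},{"claw":-1,"travel":[0.2,0.7,0.6],"turn":0.1}]'
python3 -m inch '[{"claw":-1,"travel":[0.03,0.2,0],"turn":0},{"claw":-1,"travel":[0.1,0.43,0],"turn":0},{"claw":-1,"travel":[0.1,0.43,0],"turn":0},{"claw":-1,"travel":[0.1,0.43,0],"turn":0}]'
python3 - <<'E'
from h import *
s=get_state(); P=s['position']; print(P,s['qpos'].round(2),s['ee_rot'])
H=np.array([.551,-.144,.280])
for a in [-.35,0,.3,.6,.9,1.2,1.5,1.8,2.1,2.4,2.7]:
    e=np.array([0,1,0])*np.cos(a)+np.sin(a)*np.array([.866,0,.5]); t=-np.array([0,1,0])*np.sin(a)+np.cos(a)*np.array([.866,0,.5])
    th=t[:2]/np.hypot(*t[:2]); c=H+.031*e; c[:2]-=th*.014; c[2]+=.013
    print(a,c.round(4),((c-P)/.2).round(3),(np.degrees(np.arctan2(th[1],th[0]))/180-.1).round(3))
E
```

```text
clock: 4.4
position: [0.4955, -0.2095, 0.3313]
ee_rot: [0.004, 0.588, 0.808, 0.0]
contact_force: [0.6, 0.1, -0.3]
width: -0.0002
gripper_force: 0.0
clock: 4.8
position: [0.515, -0.1229, 0.3294]
ee_rot: [0.002, 0.588, 0.809, -0.0]
contact_force: [-1.1, -0.2, 0.7]
width: 0.0002
gripper_force: 0.0
[ 0.51503914 -0.12292207  0.32938702] [-0.36  0.17  1.45 -0.    1.51 -0.68] [ 2.03239969e-03  5.87658524e-01  8.09106490e-01 -1.25682370e-04]
-0.35 [ 0.5289 -0.1203  0.2877] [ 0.069  0.013 -0.209] 0.027
0 [ 0.537 -0.113  0.293] [ 0.11   0.05  -0.182] -0.1
0.3 [ 0.5457 -0.1097  0.2976] [ 0.154  0.066 -0.159] -0.209
0.6 [ 0.5552 -0.1097  0.3018] [ 0.201  0.066 -0.138] -0.313
0.9 [ 0.5641 -0.1132  0.3051] [ 0.245  0.049 -0.121] -0.408
1.2 [ 0.5716 -0.1195  0.3074] [ 0.283  0.017 -0.11 ] -0.497
1.5 [ 0.5769 -0.1278  0.3085] [ 0.309 -0.025 -0.105] -0.58
1.8 [ 0.5799 -0.1373  0.3081] [ 0.324 -0.072 -0.106] -0.663
2.1 [ 0.5805 -0.1472  0.3064] [ 0.327 -0.121 -0.115] -0.749
2.4 [ 0.5788 -0.1567  0.3035] [ 0.319 -0.169 -0.13 ] -0.841
2.7 [ 0.5748 -0.1653  0.2996] [ 0.299 -0.212 -0.149] -0.941
```

```bash
cat > spot.py <<'E'
from h import *
from fit import p
import sys
f=sys.argv[1]; im=grab('side',f).astype(int)
m=((im[:,:,0]>150)&(im[:,:,0]-im[:,:,1]>70)&(im[:,:,0]-im[:,:,2]>70)).astype(np.uint8); m[:230]=0;m[300:]=0;m[:,:295]=0;m[:,355:]=0
n,l,st,c=cv2.connectedComponentsWithStats(m)
for i in range(1,n): print('spot',st[i,4],c[i].round(1),((atz(f,c[i],.0232)[:2]-p[:2])*1000).round(1))
E
python3 spot.py s2
python3 -m inch '[{"claw":-1,"travel":[0,0,-0.1],"turn":0},{"claw":-1,"travel":[0,0,-0.2],"turn":0},{"claw":-1,"travel":[0.02,0,-0.205],"turn":0},{"claw":-1,"travel":[0.069,0.013,-0.205],"turn":0},{"claw":-1,"travel":[0.09,0.03,-0.195],"turn":-0.04}]'
python3 -m inch '[{"claw":-1,"travel":[0.02,0.02,0.013],"turn":-0.04},{"claw":-1,"travel":[0.042,0.028,0.025],"turn":-0.08},{"claw":-1,"travel":[0.064,0.036,0.036],"turn":-0.12},{"claw":-1,"travel":[0.085,0.038,0.046],"turn":-0.165},{"claw":-1,"travel":[0.085,0.038,0.046],"turn":-0.165}]'
python3 spot.py s3
```

```text
spot 4 [327.5 266.5] [-128.6   -0.4]
spot 3 [353.7 283.7] [-210.     8.6]
clock: 5.35
position: [0.532, -0.1183, 0.29]
ee_rot: [-0.0, 0.64, 0.769, -0.001]
contact_force: [-5.3, -1.8, 3.5]
width: -0.0001
gripper_force: 3.1
clock: 5.85
position: [0.5493, -0.1103, 0.2998]
ee_rot: [0.001, 0.814, 0.58, -0.001]
contact_force: [-5.1, -0.9, 3.3]
width: -0.0003
gripper_force: 2.5
spot 6 [325.  265.5] [-121.7    0.5]
spot 3 [353.7 283.7] [-210.     8.6]
```

```bash
python3 -m inch '[{"claw":-1,"travel":[0.026,-0.002,0.011],"turn":-0.045},{"claw":-1,"travel":[0.049,-0.009,0.02],"turn":-0.09},{"claw":-1,"travel":[0.07,-0.019,0.028],"turn":-0.135},{"claw":-1,"travel":[0.09,-0.034,0.034],"turn":-0.18},{"claw":-1,"travel":[0.108,-0.051,0.039],"turn":-0.225}]'
python3 spot.py s4
python3 -m inch '[{"claw":-1,"travel":[0.014,-0.02,0.003],"turn":-0.045},{"claw":-1,"travel":[0.026,-0.042,0.005],"turn":-0.09},{"claw":-1,"travel":[0.034,-0.065,0.005],"turn":-0.135},{"claw":-1,"travel":[0.041,-0.089,0.004],"turn":-0.18},{"claw":-1,"travel":[0.043,-0.113,0],"turn":-0.225}]'
python3 spot.py s5; python3 -c "
from h import *
print(get_state()['qpos'])"
```

```text
clock: 6.4
position: [0.5709, -0.1188, 0.3072]
ee_rot: [-0.001, 0.965, 0.261, 0.0]
contact_force: [-3.8, 2.4, 2.4]
width: 0.0001
gripper_force: 2.4
spot 6 [323.  264.5] [-115.7    0.6]
spot 3 [353.7 283.7] [-210.     8.6]
clock: 6.95
position: [0.5812, -0.1415, 0.3075]
ee_rot: [-0.001, 0.996, -0.088, 0.002]
contact_force: [-1.0, 2.7, 4.7]
width: -0.0006
gripper_force: 1.9
spot 6 [321.  263.5] [-109.7    0.8]
spot 3 [353.7 283.7] [-210.     8.6]
[-3.57280818e-01  2.84630562e-01  1.35326334e+00  1.25342999e-03
  1.49980461e+00  1.39343245e+00]
```

```bash
python3 -m inch '[{"claw":-1,"travel":[0.001,-0.025,-0.005],"turn":-0.045},{"claw":-1,"travel":[-0.003,-0.05,-0.011],"turn":-0.09},{"claw":-1,"travel":[-0.007,-0.073,-0.02],"turn":-0.135},{"claw":-1,"travel":[-0.017,-0.096,-0.03],"turn":-0.18},{"claw":-1,"travel":[-0.027,-0.116,-0.039],"turn":-0.225}]'
python3 spot.py s6; python3 - <<'E'
from h import *
from fit import p
for f,uv in [('w1',(170.7,106)),('w1',(180,126.7))]: print((atz(f,uv,.0232)[:2]-p[:2])*1000)
im=cv2.imread('pics/s6.png'); a=cv2.resize(im[240:295,290:360],None,fx=6,fy=6,interpolation=3)
b=cv2.resize(cv2.imread('pics/w1.png')[90:170,130:220],None,fx=4,fy=4,interpolation=3)
c=np.zeros((330,420+370,3),np.uint8); c[:,:420]=a; c[:320,425:785]=b; cv2.imwrite('pics/c5.png',c)
E
```

```text
clock: 7.5
position: [0.5761, -0.1652, 0.2993]
ee_rot: [-0.001, 0.905, -0.426, 0.002]
contact_force: [0.6, 2.0, 2.8]
width: 0.0001
gripper_force: 1.5
spot 5 [318.8 262.4] [-103.1    0.9]
spot 3 [353.7 283.7] [-210.     8.6]
[-99.38493934   8.89976113]
[-129.50486157   -1.08629889]
```

View pics/c5.png

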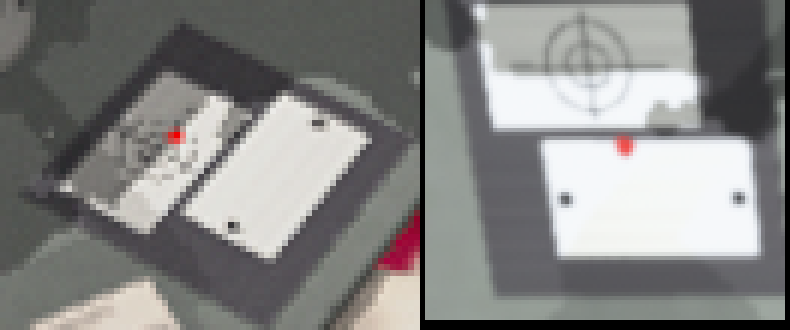

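The spot is now at (176,136) in the left crop and the target's centre at about (157,150), so it still needs about +2 mm in x and +10 mm in y. The azimuth may couple into x, so I do it now and trim elevation afterwards. Lift, go over the azimuth head and open.

```bash
python3 -m inch '[{"claw":-1,"travel":[0.005,-0.01,0.1],"turn":0},{"claw":-1,"travel":[0.005,-0.01,0.3],"turn":0.04},{"claw":-1,"travel":[0.02,0.1,0.35],"turn":0.085},{"claw":-0.2,"travel":[0.03,0.3,0.35],"turn":0.13},{"claw":0.06,"travel":[0.035,0.5,0.35],"turn":0.175}]'
python3 -m inch '[{"claw":0.06,"travel":[0,0.1,0],"turn":0.045},{"claw":0.06,"travel":[0,0.17,0],"turn":0.09},{"claw":0.06,"travel":[0,0.17,0],"turn":0.135},{"claw":0.06,"travel":[0,0.17,0],"turn":0.18},{"claw":0.06,"travel":[0,0.17,0],"turn":0.225}]'
python3 -m inch '[{"claw":0.06,"travel":[0,0,0],"turn":0.045},{"claw":0.06,"travel":[0,0,0],"turn":0.09},{"claw":0.06,"travel":[0,0,0],"turn":0.135},{"claw":0.06,"travel":[0,0,0],"turn":0.18},{"claw":0.06,"travel":[0,0,0],"turn":0.225}]'
python3 - <<'E'
from h import *
from fit import p,L2W
s=get_state(); q=s['ee_rot']; r=R.from_quat([q[1],q[2],q[3],q[0]]).as_matrix(); print(s['position'],s['width'],'y axis',np.degrees(np.arctan2(r[1,1],r[0,1])),s['qpos'][5])
grab('wrist','w4'); im=cv2.imread('pics/w4.png'); print(proj('w4',L2W(p,[(-41,113,300),(-73,0,290)])))
E
python3 spot.py s7
```

```text
clock: 8.05
position: [0.5824, -0.0649, 0.3687]
ee_rot: [0.0, 0.987, -0.159, 0.002]
contact_force: [0.0, -0.7, -0.0]
width: 0.0281
gripper_force: 0.0
clock: 8.55
position: [0.582, -0.031, 0.3682]
ee_rot: [0.001, 0.981, 0.193, 0.001]
contact_force: [-0.2, -0.2, -0.0]
width: 0.0455
gripper_force: 0.0
clock: 9.05
position: [0.582, -0.0313, 0.3681]
ee_rot: [0.001, 0.854, 0.521, 0.001]
contact_force: [0.6, 0.2, -0.0]
width: 0.0451
gripper_force: 0.0
[ 0.58199033 -0.0312976   0.36813541] 0.04512514924624638 y axis -27.224921953283705 0.3022725295331988
[[320.13779485 222.02061495]
 [345.98400869 337.20094764]]
spot 6 [319.  262.5] [-103.7    0.9]
spot 3 [353.7 283.7] [-210.     8.6]
```

```bash
python3 -m inch '[{"claw":0.06,"travel":[0.004,0.002,-0.1],"turn":0.045},{"claw":0.06,"travel":[0.004,0.002,-0.2],"turn":0.045},{"claw":0.06,"travel":[0.004,0.002,-0.27],"turn":0.045},{"claw":0.06,"travel":[0.004,0.002,-0.34],"turn":0.045},{"claw":0.06,"travel":[0.004,0.002,-0.34],"turn":0.045}]'
python3 -m inch '[{"claw":-0.3,"travel":[0,0,0],"turn":0},{"claw":-0.6,"travel":[0,0,0],"turn":0},{"claw":-0.6,"travel":[0,0,0],"turn":0}]' 22
```

```text
clock: 9.65
position: [0.5813, -0.0306, 0.298]
ee_rot: [-0.001, 0.818, 0.575, -0.001]
contact_force: [0.3, 0.0, -0.0]
width: 0.0449
gripper_force: 0.0
clock: 9.95
position: [0.583, -0.0309, 0.3009]
ee_rot: [0.001, 0.818, 0.575, 0.001]
contact_force: [1.6, 0.0, 0.0]
width: 0.0217
gripper_force: 21.9
```

```bash
python3 -m inch '[{"claw":-0.6,"travel":[0,0,0],"turn":0.04},{"claw":-0.6,"travel":[0,0,0],"turn":0.08},{"claw":-0.6,"travel":[0,0,0],"turn":0.12},{"claw":-0.6,"travel":[0,0,0],"turn":0.16},{"claw":-0.6,"travel":[0,0,0],"turn":0.2}]'
python3 spot.py s8
python3 -m inch '[{"claw":-0.6,"travel":[0,0,0],"turn":0.04},{"claw":-0.6,"travel":[0,0,0],"turn":0.08},{"claw":-0.6,"travel":[0,0,0],"turn":0.12},{"claw":-0.6,"travel":[0,0,0],"turn":0.16},{"claw":-0.6,"travel":[0,0,0],"turn":0.2}]'
python3 spot.py s9
```

```text
clock: 10.45
position: [0.5837, -0.0309, 0.301]
ee_rot: [0.002, 0.599, 0.801, 0.001]
contact_force: [3.6, -0.4, -1.3]
width: 0.0221
gripper_force: 21.9
spot 7 [318.3 263. ] [-103.2    3.3]
spot 3 [353.7 283.7] [-210.     8.6]
clock: 11.0
position: [0.5843, -0.0305, 0.3009]
ee_rot: [0.003, 0.323, 0.946, 0.001]
contact_force: [5.1, 0.8, -0.6]
width: 0.0221
gripper_force: 21.9
spot 7 [317.6 263.9] [-103.3    6.7]
spot 3 [353.7 283.7] [-210.     8.6]
```

```bash
python3 -m inch '[{"claw":-0.6,"travel":[0,0,0],"turn":0.04},{"claw":-0.6,"travel":[0,0,0],"turn":0.08},{"claw":-0.6,"travel":[0,0,0],"turn":0.12},{"claw":-0.6,"travel":[0,0,0],"turn":0.16},{"claw":-0.6,"travel":[0,0,0],"turn":0.2}]'
python3 -m inch '[{"claw":-0.6,"travel":[0,0,0],"turn":0},{"claw":-0.3,"travel":[0,0,0],"turn":0},{"claw":0,"travel":[0,0,0],"turn":0},{"claw":0.06,"travel":[0,0,0],"turn":0}]'
python3 -m inch '[{"claw":0.06,"travel":[0,0,0.12],"turn":0},{"claw":0.06,"travel":[0,0,0.3],"turn":0},{"claw":0.06,"travel":[0,0,0.5],"turn":0},{"claw":-0.5,"travel":[-0.1,-0.1,0.5],"turn":0},{"claw":-1,"travel":[-0.2,-0.3,0.5],"turn":0}]'
python3 spot.py s10
python3 - <<'E'
from h import *
from fit import p,L2W
print(proj('s10',L2W(p,[(-101,9,20.2)])))
# refine: average of several side shots, brightness-weighted redness centroid
ims=[imaging.get_image('side').astype(float) for _ in range(4)]; im=np.mean(ims,0)
x0,y0=296,242; w=im[y0:290,x0:345]; r=np.clip(w[:,:,0]-w[:,:,1:].mean(2)-40,0,None); yy,xx=np.mgrid[:r.shape[0],:r.shape[1]]
r[:, 45:]=0; print('centroid',(r*xx).sum()/r.sum()+x0,(r*yy).sum()/r.sum()+y0)
c=cv2.resize(im[240:295,290:360,::-1].astype(np.uint8),None,fx=8,fy=8,interpolation=3); 
cv2.imwrite('pics/c6.png',c)
E
```

```text
clock: 11.55
position: [0.5845, -0.0299, 0.301]
ee_rot: [0.003, 0.014, 1.0, 0.001]
contact_force: [6.1, 2.9, -0.7]
width: 0.0219
gripper_force: 21.9
clock: 11.95
position: [0.5815, -0.0306, 0.3001]
ee_rot: [-0.0, 0.016, 1.0, -0.0]
contact_force: [0.5, 0.7, 0.2]
width: 0.0452
gripper_force: 0.0
clock: 12.45
position: [0.5421, -0.0894, 0.4017]
ee_rot: [0.002, 0.014, 1.0, 0.0]
contact_force: [0.9, -0.6, -0.3]
width: 0.0168
gripper_force: 0.0
spot 6 [317.  264.5] [-103.2    9.3]
spot 3 [353.7 283.7] [-210.     8.6]
[[316.35653557 264.01052385]]
centroid 316.9216927031837 264.3834289104212
```

View pics/c6.png

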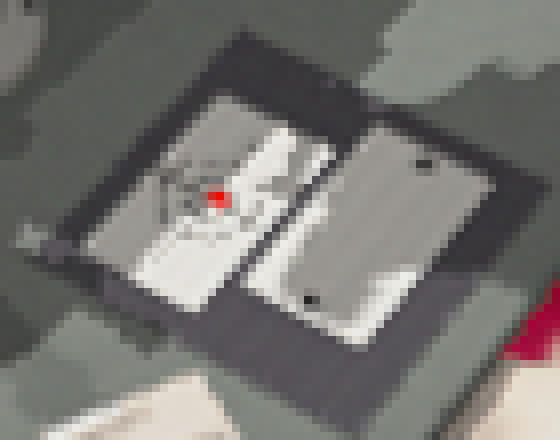

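The plate's centre is at (208,200) and the spot at (219,201) in the crop, so it is about 3.6 mm short. I trim elevation by about 0.3 rad, pushing the bar's robot-side end towards +x.

```bash
python3 -m inch '[{"claw":-1,"travel":[-0.06,-0.1,0],"turn":-0.045},{"claw":-1,"travel":[-0.12,-0.2,-0.1],"turn":-0.09},{"claw":-1,"travel":[-0.12,-0.2,-0.2],"turn":-0.135},{"claw":-1,"travel":[-0.12,-0.2,-0.25],"turn":-0.18},{"claw":-1,"travel":[-0.12,-0.2,-0.25],"turn":-0.225}]'
python3 -m inch '[{"claw":-1,"travel":[0,0,0],"turn":-0.045},{"claw":-1,"travel":[0,0,0],"turn":-0.09},{"claw":-1,"travel":[0,0,0],"turn":-0.135},{"claw":-1,"travel":[0,0,0],"turn":-0.16},{"claw":-1,"travel":[0,0,0],"turn":-0.16}]'
```

```text
clock: 13.2
position: [0.5175, -0.1293, 0.3477]
ee_rot: [-0.002, 0.363, 0.932, 0.0]
contact_force: [-0.4, -0.6, -0.5]
width: -0.0
gripper_force: 0.0
clock: 13.7
position: [0.5185, -0.1295, 0.3496]
ee_rot: [-0.0, 0.581, 0.814, 0.0]
contact_force: [-0.0, -0.1, 0.7]
width: 0.0
gripper_force: 0.0
```

```bash
python3 -m inch '[{"claw":-1,"travel":[0,0,-0.15],"turn":0},{"claw":-1,"travel":[0,0,-0.305],"turn":0},{"claw":-1,"travel":[0.05,0.01,-0.305],"turn":0},{"claw":-1,"travel":[0.09,0.03,-0.305],"turn":0},{"claw":-1,"travel":[0.09,0.03,-0.305],"turn":0}]'
python3 spot.py s11
python3 -m inch '[{"claw":-1,"travel":[0.012,0.012,0.002],"turn":0},{"claw":-1,"travel":[0.025,0.025,0.005],"turn":-0.02},{"claw":-1,"travel":[0.025,0.025,0.005],"turn":-0.02}]'
python3 spot.py s12
```

```text
clock: 14.2
position: [0.5303, -0.1226, 0.2872]
ee_rot: [-0.009, 0.581, 0.814, -0.004]
contact_force: [-14.2, 1.6, -5.1]
width: 0.0001
gripper_force: 6.1
spot 5 [316. 264.] [-100.2    9.4]
spot 3 [353.7 283.7] [-210.     8.6]
clock: 14.55
position: [0.5395, -0.1166, 0.29]
ee_rot: [-0.004, 0.606, 0.795, 0.0]
contact_force: [-3.9, 5.5, -3.5]
width: 0.0002
gripper_force: 3.4
spot 5 [315.2 263.6] [-97.8   9.5]
spot 3 [353.7 283.7] [-210.     8.6]
```

```bash
python3 -m inch '[{"claw":-1,"travel":[-0.08,-0.01,0],"turn":0},{"claw":-1,"travel":[-0.2,-0.05,0.1],"turn":0},{"claw":-1,"travel":[-0.4,-0.1,0.25],"turn":0},{"claw":-1,"travel":[-0.6,-0.15,0.3],"turn":0},{"claw":-1,"travel":[-0.6,-0.15,0.3],"turn":0}]'
python3 - <<'E'
from h import *
from fit import p,L2W
ims=[imaging.get_image('side').astype(float) for _ in range(3)]; im=np.mean(ims,0)
w=im[242:290,296:335]; r=np.clip(w[:,:,0]-w[:,:,1:].mean(2)-40,0,None); yy,xx=np.mgrid[:r.shape[0],:r.shape[1]]
c=((r*xx).sum()/r.sum()+296,(r*yy).sum()/r.sum()+242); L=lambda uv:((atz('s12',uv,.0232)[:2]-p[:2])*1000).round(1)
print('spot',c,L(c),'target',L((315.5,264.6)))
im=grab('wrist','w5'); print(get_state()['position'],proj('w5',L2W(p,[(-100,9,20.2),(-122,-31,20.2),(-78,49,20.2),(-78,-31,20.2),(-122,49,20.2)])).round(0))
E
```

```text
clock: 15.1
position: [0.4196, -0.1504, 0.3547]
ee_rot: [0.004, 0.607, 0.794, -0.0]
contact_force: [0.5, 0.1, -0.2]
width: -0.0001
gripper_force: 0.0
spot (np.float64(315.2083550913838), np.float64(263.5250652741514)) [-97.7   9.3] target [-100.3   11.8]
[ 0.42246785 -0.14957257  0.35061871] [[380. 171.]
 [360. 190.]
 [401. 151.]
 [385. 197.]
 [375. 144.]]
```

```bash
cat > rings.py <<'E'
from h import *
from fit import p
import sys
def run(f):
    im=cv2.imread(f'pics/{f}.png'); s=.5; xs=np.arange(-135,-65,s); ys=np.arange(-40,55,s)
    X,Y=np.meshgrid(xs,ys); uv=proj(f,np.c_[X.ravel()/1000+p[0],Y.ravel()/1000+p[1],0*X.ravel()+.0232]).astype(np.float32).reshape(*X.shape,2)
    g=cv2.remap(im,uv[...,0],uv[...,1],cv2.INTER_CUBIC).astype(np.float32)
    red=np.clip(g[...,2]-g[...,:2].mean(2)-50,0,None); sp=((red*X).sum()/red.sum(),(red*Y).sum()/red.sum())
    G=g.mean(2); bh=np.clip(cv2.morphologyEx(G,cv2.MORPH_BLACKHAT,np.ones((11,11))),0,60); bh[cv2.dilate((red>0).astype(np.uint8),np.ones((5,5)))>0]=0
    k=np.zeros((81,81),np.float32); [cv2.circle(k,(40,40),r,1,2) for r in (16,32)]; k-=cv2.GaussianBlur(k,(0,0),4)
    r=cv2.filter2D(bh,-1,k); r[:60]=0;r[-60:]=0; _,m,_,q=cv2.minMaxLoc(r)
    r2=r.copy(); cv2.circle(r2,q,8,0,-1)
    print(f,'spot',np.round(sp,1),'rings',xs[q[0]],ys[q[1]],'score',m,r2.max(),'diff cross-spot',np.round([xs[q[0]]-sp[0],ys[q[1]]-sp[1]],1))
for f in sys.argv[1:]: run(f)
E
python3 rings.py w1 w5 side0 s12
```

```text
w1 spot [-128.4   -0.4] rings -99.5 9.5 score 8354.1640625 3751.942 diff cross-spot [28.9  9.9]
w5 spot [-96.9   8.2] rings -99.0 10.0 score 6145.58984375 3134.7087 diff cross-spot [-2.1  1.8]
side0 spot [-128.8    0.5] rings -100.5 10.5 score 7233.146484375 4153.781 diff cross-spot [28.3 10. ]
s12 spot [-97.7   9.2] rings -100.5 10.5 score 7084.1796875 4316.26 diff cross-spot [-2.8  1.3]
```

Ring matching in two cameras puts the spot 2.8 to 3.1 mm from the cross, inside the 4.5 mm limit. The arm is clear of everything, so I hand in.

```bash
python3 -m inch '[{"claw":-1,"travel":[0,0,0],"turn":0},{"claw":-1,"travel":[0,0,0],"turn":0}]'; python3 -c "
from h import *
print(ticket.sign_off())"
```

```text
clock: 15.5
position: [0.4218, -0.1494, 0.3493]
ee_rot: [-0.001, 0.606, 0.795, 0.0]
contact_force: [0.1, -0.7, 1.0]
width: 0.0001
gripper_force: 0.0
the job is handed in; nothing more can be done
None
```

I handed the job in at about 15.5 s of the 58 s allowed: the isolator handle is at its off stop, with its hole over the hasp's as judged by eye in the wrist picture, and the pilot spot measures about 3 mm from the target's cross (limit 4.5 mm); sign-off gave no verdict.

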